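# Shim the rocking stirrer

### The arm

A 7-joint arm with a two-finger parallel gripper is mounted at the origin on a cart in front of the work surface, level with it; the furniture and walls round the work are solid. World frame = base frame: x ahead of the robot, y to its left, z up, the work surface at z = 0. Lengths are in m, angles in rad, forces in N, time in s.
With the tool pointing down it reaches from about 0.425 to 0.875 m from the base axis. Payload 4.7 kg.
Tool frame: the origin (TCP) lies at the very end of the fingers, on their centre line; the grasp point (between the pads) lies 19 mm behind it; z points along the fingers, y is the direction in which the jaws open and shut (so a half turn about z gives the same grasp; the last joint's range is limited). The gripper opens to 85 mm and grips with 20 to 120 N. Pads are 22 mm wide; open, the fingers measure 114 mm over their backs; the gripper's body (76 mm by 85 mm) begins 54 mm behind the grasp point. The pads swing forward as they close: fully open they stand 13 mm farther back than shut.
Start: joints at [-1.218, 0.321, -0.07, 1.45, 0.023, 1.371, -0.057], TCP at [0.216, 0.613, 0.231] pointing down, gripper open.
Joint ranges: [-2.86, 2.86], [-0.3, 2.09], [-1.38, 1.24], [0.06, 2.45], [-1.56, 4.7], [0.09, 2.05], [-2.69, 2.69]. Speed limits (rad/s): [2.57, 2.57, 3.14, 3.14, 3.14, 3.14, 3.14].

### API

Orientations are given as a unit quaternion [w, x, y, z].
In Python, from bench import arm, eyes gives the robot as it stands. The module is installed in compiled form; this text tells all that it offers.
- The arm moves only by the tool move_arm, never from a script. Its argument "steps" is a list that holds one entry, the list of rows, each a list of 6 numbers: the shift along the tool's x, y, z in cm, then the turn, a rotation vector about the tool's x, y, z in rad. In form: [[[tx, ty, tz, ax, ay, az], ...]]. A call has exactly 10 rows; each row shifts and turns the commanded pose from where the row before left it, along the tool's axes as they then stand; what a row does not reach is not made up. A row lasts 1/10 s, in which the tool goes at most 50 mm and 8.59 degrees, less where a joint would pass 70% of its speed; a pose out of reach is approached as far as the arm can. A call with a gripper value outside its range is refused whole. "claw" is the opening, from 0 (shut) to 1 (fully open), set as the call begins (left out, the last holds). The fingers move at their own pace and stop on an object; "squeeze" is the grip in N (left out, the last holds). Time passes only in rows, so rows that do not move let the fingers close, or fill a call up. It gives the time, the measured TCP pose, the force and the opening at its end, in the units of the state.
- arm.sense(): the state, without advancing time (a new reading comes with each control period).
- eyes.get_image(name): name is "scene" or "top" or "wrist"; returns a dict with "image" (480x640x3 uint8, red, green, blue), "fx", "fy", "cx", "cy" (pixels), "origin" and "rotation" of the camera in the world. Camera axes: x right, y down, z forward; pixel columns grow to the right and rows downward; lengths in m; the calibration is good to about 2 mm. A picture is of the moment at which its call begins. There is no depth.
- arm.sign_off(): hands the job in, once; it reports no verdict.
The state is a dict: "t": time; "joint_pos": joint angles; "dq": joint speeds; "effort": joint torques, N m; "eef_pos": TCP position; "orientation": TCP orientation; "ft_force": force on the tool from outside, world axes, zero at the start; "wrist_torque": the same for the moment, N m; "finger_gap": opening from 0.0 (shut) to 1.0 (fully open).
Only numpy, scipy, OpenCV 4.12 (cv2) and the standard library are available. Lean on these libraries where they do the work, as an engineer would, in place of code of your own. Each camera call takes 0.05 s, during which the arm holds its last target. There are 200 camera calls.

### The job

The magnetic stirrer in front of the open oven rocks because its front right foot has lost its rubber cap. Without lifting or picking up anything, slide the wedge shim along the bench, thin end first, in under that bare foot from the stirrer's right-hand side until it is just wedged tight, with the stirrer still level and not shoved along. Then press firmly down on the front right corner of the top plate to check that it no longer rocks, and take your hand away, leaving the beaker on the plate and the other things where they are.

Things in the scene. Friction and masses are not known exactly. Their poses are not given: they have to be found in the camera images.
- stirrer: white magnetic stirrer with a bare metal top plate, 1.2 kg; origin at bench level, own x to its back, y to its left. Housing x -80..70, y -65..65 mm, underside 12 mm up; black panel in front. Plate x -55..67, y -60..60 mm, top 59 mm up. Three rubber feet, radius 9 mm, at (-62, 50), (56, -50), (56, 50) mm carry it level; about 3 N down on the front right corner rocks it by 0.06 rad
- bare_foot (a point): lowest point of the bare steel stud of the front right foot (domed, 6.5 mm radius), at (-62, -50, +5) mm in the stirrer's frame: it hangs 5 mm above the bench
- press_spot (a point): point on the top plate at its front right corner, at (-49, -52, +59) mm in the stirrer's frame, where the steadiness is tested by pressing straight down with 6 to 20 N
- shim: loose grey plastic wedge, 90 mm long, 30 wide, 40 g, on the bench right of the stirrer. Origin: centre of its underside; own x points to the thin end. Thickness 13 mm at the heel (x -45), 1.5 mm at the toe (x +45), 5 mm at x +18 mm. Slides with under 1 N until it meets the stud, then the push climbs to 2 to 3.5 N in a few mm; pushed on, it lifts the corner 0.13 mm per mm, out of level
- shim_heel (a point): middle of the shim's thick end face (30 mm wide, 13 mm high), 6.5 mm above the bench: the face to push on
- shim_toe (a point): middle of the shim's thin end
- beaker: plastic beaker, 57 mm across, 68 mm high, standing loose on the back left part of the stirrer's top plate; origin at the centre of its underside
- septa_jar: small jar with a green lid, 45 mm across and 45 mm high, on the bench behind the shim; origin at the centre of its underside
- ferrule_box: small white carton, 46 x 62 x 24 mm high, on the bench at the right rear of the stirrer; origin at the centre of its underside
- vial: small vial with a white cap, 12 mm across, 33 mm high, standing on the bench to the right of the jar; origin at the centre of its underside
There are look-alikes about, which are no part of the job. Of the things like the beaker, leave any that is red; of the rest the larger one is meant.

How it is judged:
On the way, in this order (a step that is already met when the one before it is completed fails the run):
1. the shim, lying on the bench, is under the bare stud and bears it with the stirrer level (x of bare_foot in the frame of shim between -0.03 and 0.04 m and y of bare_foot in the frame of shim between -0.014 and 0.014 m and contact force between shim and stirrer above 0.5 N and angle between stirrer's own z axis and vertical below 0.012 rad and angle between the x axis of shim and the y axis of stirrer, either way round below 0.6 rad), for 0.2 s.
2. the fingers press down on the front right corner of the plate and the stirrer stays level (contact force between the fingers and stirrer above 4 N and angle between stirrer's own z axis and vertical below 0.012 rad and horizontal distance between the grasp point and press_spot below 0.05 m and height (world z) of the grasp point above 0.055 m), for 0.2 s.
At the end, for the whole second after the job is handed in: The shim, pointing in from the right (within 0.6 rad), lies on the bench under the bare stud (within 14 mm of its centre line) and bears over 0.3 N; the stirrer is level within 0.012 rad, at rest, the beaker on its plate. The corner was pressed with over 4 N for 0.2 s and stayed level (x of bare_foot in the frame of shim between -0.03 and 0.04 m and y of bare_foot in the frame of shim between -0.014 and 0.014 m and contact force between shim and stirrer above 0.3 N and angle between stirrer's own z axis and vertical below 0.012 rad and linear speed of stirrer below 0.01 m/s and height (world z) of shim below 0.004 m and height (world z) of beaker above 0.05 m and angle between beaker's own z axis and vertical below 0.05 rad and angle between the x axis of shim and the y axis of stirrer, either way round below 0.6 rad); the robot touches nothing.
It fails at once if the shim is lifted off the bench (height (world z) of shim above 0.008 m).
It fails at once if the stirrer is lifted or tipped up (height (world z) of stirrer above 0.01 m or angle between stirrer's own z axis and vertical above 0.1 rad).
It fails at once if the stirrer is shoved more than 20 mm along the bench (distance of stirrer from where it was at the start of the episode above 0.02 m).
It fails at once if the beaker is picked up, shifted more than 35 mm or tipped (height (world z) of beaker above 0.075 m or distance of beaker from where it was at the start of the episode above 0.035 m or angle between beaker's own z axis and vertical above 0.3 rad).
It fails at once if the jar, the carton or the vial is disturbed (moved more than 15 mm) (distance of any of septa_jar, ferrule_box, vial from where it was at the start of the episode above 0.015 m).
It also fails if it takes over 64 s, if anything falls off the work surface, if the arm or the gripper's body presses on something with over 40 N, if the wrist force passes 120 N, or if a joint passes its speed limit or range.

## Working session

There is one attempt and no reset: what is moved stays moved. The work goes in short steps, Python scripts to look and compute and a tool call to move; the robot and the scene stay as the last step left them, time stands still between calls to the robot, and variables do not carry over. Pictures are saved under pics/ and viewed, about 8 in all and at most 12, crops included, and the job is handed in when it is done.

Besides the shell and the picture viewer there is one more tool, called after "Emit:" by a JSON object that holds its "fn" and its "kwargs", one argument or row to a line. move_arm: Moves the arm, as the interface text tells. Its arguments: {"type":"object","properties":{"steps":{"type":"array","items":{"type":"array","items":{"type":"array","items":{"type":"number"}}}},"claw":{"type":"number"},"squeeze":{"type":"number"}},"required":["steps"]}

```bash
mkdir -p pics; python3 - <<'E'
from bench import arm,eyes
import cv2,pickle
s=arm.sense();print({k:s[k] for k in('t','eef_pos','orientation','ft_force','finger_gap')})
for n in('scene','top'):
    d=eyes.get_image(n);pickle.dump(d,open(f'{n}.pkl','wb'));cv2.imwrite(f'pics/{n}.png',d['image'][:,:,::-1])
    print(n,d['fx'],d['fy'],d['cx'],d['cy'],d['origin'],d['rotation'])
E
```

```text
{'t': 0.0, 'eef_pos': array([0.21589778, 0.61252915, 0.23022034]), 'orientation': array([-1.07700544e-04,  1.68545026e-01,  9.85693492e-01, -9.49865307e-04]), 'ft_force': array([-0.0497026 , -0.56912912, -0.0861991 ]), 'finger_gap': 1.0009558529187894}
scene 539.1290441364317 539.1290441364317 326.5980964255897 233.91988626917396 [ 0.20824721 -0.84505824  0.41961397] [-0.53624471  0.80696183 -0.21257918  0.12674505]
top 492.3804124682544 492.3804124682544 323.0734384015422 242.44694309802057 [ 0.55273915 -0.0754418   0.8979543 ] [-0.02209301  0.70794455 -0.70553513  0.0233793 ]
```

View pics/top.png

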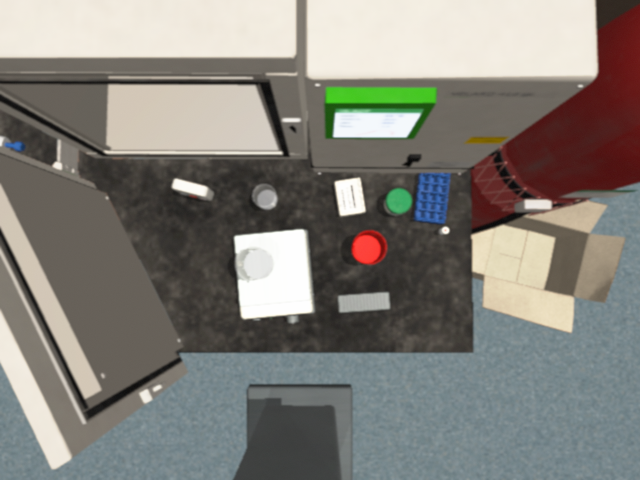

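View pics/scene.png

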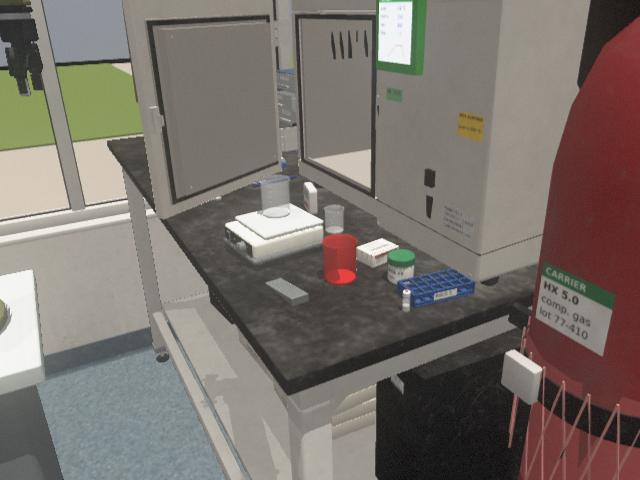

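The top view shows the stirrer at about (273,274), the shim at (364,302), the red beaker at (368,248), the jar at (398,202), the carton at (349,197) and the vial at (445,231). The scene view agrees with this layout. Next I'll enlarge the part I need.

```bash
cat > h.py <<'E'
import numpy as np,pickle
from scipy.spatial.transform import Rotation as R
def rot(d):
    r=np.array(d['rotation'],float)
    return r if r.shape==(3,3) else R.from_quat(np.r_[r[1:],r[0]]).as_matrix()
def world(d,u,v,z):
    o=np.array(d['origin']);r=rot(d)@np.array([(u-d['cx'])/d['fx'],(v-d['cy'])/d['fy'],1])
    return o+r*(z-o[2])/r[2]
def pix(d,p):
    c=rot(d).T@(np.array(p)-d['origin']);return d['fx']*c[0]/c[2]+d['cx'],d['fy']*c[1]/c[2]+d['cy']
E
python3 - <<'E'
import cv2,pickle
from h import *
a=cv2.imread('pics/top.png');s=cv2.imread('pics/scene.png')
cv2.imwrite('pics/crop.png',np.vstack([cv2.resize(a[222:327,225:400],None,fx=4.5,fy=4.5,interpolation=cv2.INTER_CUBIC)[:,:787]]))
cv2.imwrite('pics/crop2.png',cv2.resize(s[165:315,210:410],None,fx=4,fy=4,interpolation=cv2.INTER_CUBIC))
d=pickle.load(open('top.pkl','rb'))
print(rot(d))
for n,u,v,z in [('shim',364,302,.007),('stir',273,274,.05),('red',368,248,.06),('edge',300,351,0),('sill',300,157,0)]:print(n,world(d,u,v,z))
E
```

```text
[[ 0.00334716 -0.99792646  0.06427729]
 [-0.99999254 -0.00346415 -0.0017086 ]
 [ 0.00192772 -0.06427109 -0.99793061]]
shim [ 0.50299409 -0.15097402  0.007     ]
stir [0.55272822 0.0089651  0.05      ]
red [ 0.5974937  -0.15348231  0.06      ]
edge [ 0.4144445  -0.03606315  0.        ]
sill [ 0.76865844 -0.03381078  0.        ]
```

View pics/crop.png

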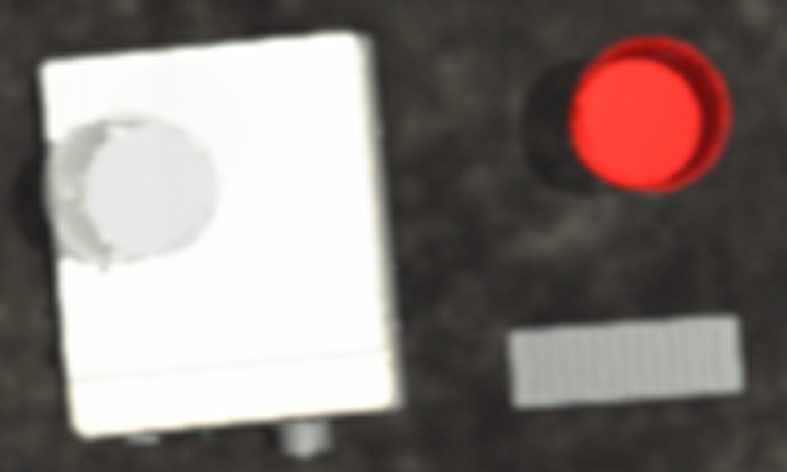

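View pics/crop2.png

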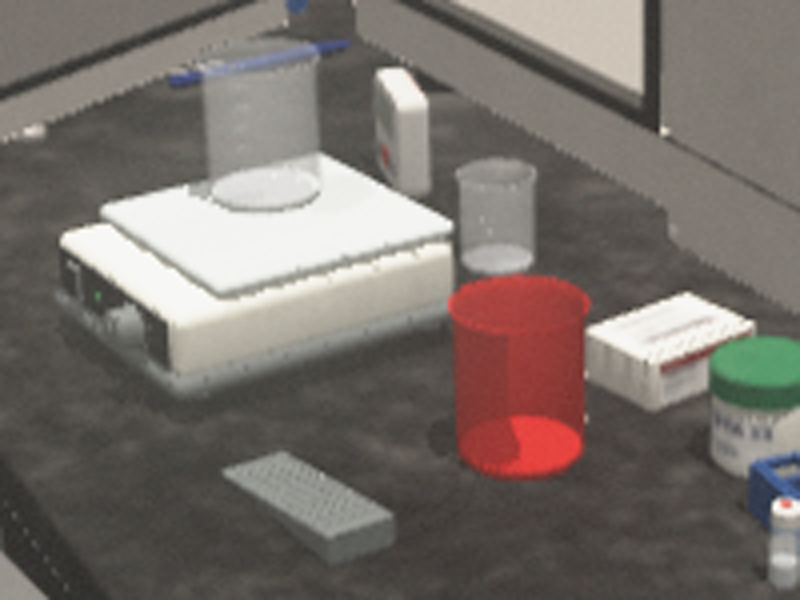

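Crop readings: the shim's toe edge runs (508,333)-(514,408) and its heel edge (739,316)-(743,392). The plate corners are at (42,63), (358,36), (385,352) and (72,380). The thin end already faces the stirrer.

```bash
python3 - <<'E'
import pickle
from h import *
from scipy.optimize import least_squares
d=pickle.load(open('top.pkl','rb'))
def fit(obj,px):
    obj=np.array(obj);W=np.array([world(d,u/4.5+225,v/4.5+222,o[2])[:2] for (u,v),o in zip(px,obj)])
    def P(q):c,s=np.cos(q[2]),np.sin(q[2]);return obj[:,:2]@np.array([[c,s],[-s,c]])+q[:2]
    best=min((least_squares(lambda q:(P(q)-W).ravel(),[*W.mean(0),a]) for a in(0,1.57)),key=lambda r:r.cost)
    print(best.x,np.round(best.fun*1000,1));return best.x
def tf(q,p):
    c,s=np.cos(q[2]),np.sin(q[2]);return np.array([c*p[0]-s*p[1],s*p[0]+c*p[1]])+q[:2]
st=fit([(.067,.06,.059),(.067,-.06,.059),(-.055,-.06,.059),(-.055,.06,.059)],[(42,63),(358,36),(385,352),(72,380)])
# own x -> thin end (left, +y world); own y -> world -x
sh=fit([(.045,-.015,.0015),(.045,.015,.0015),(-.045,-.015,.013),(-.045,.015,.013)],[(508,333),(514,408),(739,316),(743,392)])
bf=tf(st,(-.062,-.05));print('foot',bf,'press',tf(st,(-.049,-.052)),'heel',tf(sh,(-.045,0)),'toe',tf(sh,(.045,0)))
c,s=np.cos(sh[2]),np.sin(sh[2]);r=bf-sh[:2];print('foot in shim',c*r[0]+s*r[1],-s*r[0]+c*r[1], 'yaw diff',sh[2]-st[2]-np.pi/2)
for n,u,v,z in[('jar',398,202,.045),('vial',445,231,.033),('beaker bottom',256,264,.06)]:print(n,world(d,u,v,z))
E
```

```text
[0.55693318 0.00825378 0.09520927] [ 0.6 -0.4  1.3  0.  -0.7 -0.7 -1.3  1.1]
[ 0.50210968 -0.15086856  1.65138615] [ 0.1 -0.7  0.2 -0.6 -0.2  1.1 -0.1  0.1]
foot [ 0.49996725 -0.04741383] press [ 0.5130985  -0.04816892] heel [ 0.5057323 -0.1957225] toe [ 0.49848706 -0.10601461]
foot in shim 0.103291423228542 -0.006192899698962457 yaw diff -0.014619439587728822
jar [ 0.67888449 -0.20746024  0.045     ]
vial [ 0.62942979 -0.29190895  0.033     ]
beaker bottom [0.56959766 0.03703383 0.06      ]
```

The poses are consistent: fit residuals are about 1 mm and the sizes match. The arm starts on the far side of the open door, so I need the door's geometry before I swing across.

```bash
python3 - <<'E'
import pickle
from h import *
d=pickle.load(open('top.pkl','rb'));s=pickle.load(open('scene.pkl','rb'))
def tri(a,b):
    # closest points of two rays
    o1,o2=np.array(d['origin']),np.array(s['origin'])
    r1=rot(d)@[(a[0]-d['cx'])/d['fx'],(a[1]-d['cy'])/d['fy'],1];r2=rot(s)@[(b[0]-s['cx'])/s['fx'],(b[1]-s['cy'])/s['fy'],1]
    t=np.linalg.lstsq(np.c_[r1,-r2],o2-o1,rcond=None)[0];p,q=o1+t[0]*r1,o2+t[1]*r2
    return (p+q)/2,np.linalg.norm(p-q)
print('tip bottom outer',tri((185,370),(162,215)))
for z in(0,.02,.05):print(z,'tip',world(d,183,358,z),world(d,185,370,z),'hinge',world(d,107,190,z))
for z in(.3,.4,.5,.6):print(z,'outer top',world(d,60,465,z))
for z in (.0,.2,.4):print(z,'box corners',world(d,250,386,z),world(d,351,386,z))
E
python3 - <<'E'
from bench import eyes
import cv2
d=eyes.get_image('wrist');cv2.imwrite('pics/w0.png',d['image'][:,:,::-1])
E
```

```text
tip bottom outer (array([0.38812248, 0.1563328 , 0.05386268]), np.float64(0.00473156071067376))
0 tip [0.40135807 0.17435617 0.        ] [0.3800888  0.17030493 0.        ] hinge [0.70582272 0.32060138 0.        ]
0.02 tip [0.40472976 0.16879246 0.02      ] [0.38393421 0.16483145 0.02      ] hinge [0.70241312 0.31178037 0.02      ]
0.05 tip [0.40978729 0.16044689 0.05      ] [0.38970234 0.15662123 0.05      ] hinge [0.69729871 0.29854886 0.05      ]
0.3 outer top [0.3267241  0.23342667 0.3       ]
0.4 outer top [0.36452215 0.18177248 0.4       ]
0.5 outer top [0.4023202  0.13011828 0.5       ]
0.6 outer top [0.44011824 0.07846409 0.6       ]
0.0 box corners [0.3521571  0.05319902 0.        ] [ 0.35268556 -0.12794285  0.        ]
0.2 box corners [0.39683243 0.02454705 0.2       ] [ 0.39724319 -0.11624937  0.2       ]
0.4 box corners [ 0.44150777 -0.00410493  0.4       ] [ 0.44180082 -0.10455589  0.4       ]
```

View pics/w0.png

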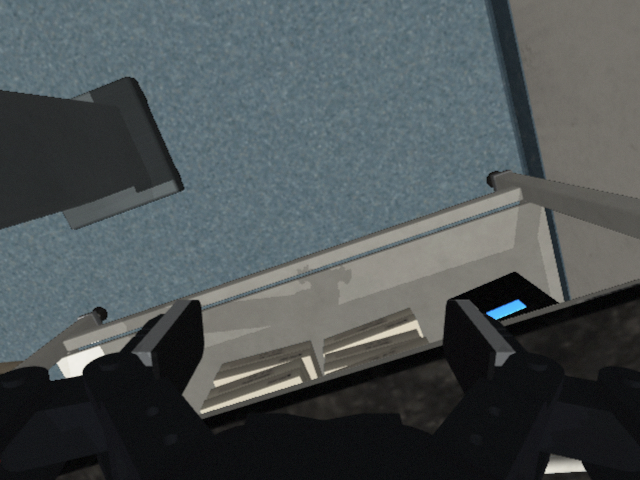

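The wrist view shows only floor and cart beside the bench, so nothing blocks the way up. The door is a nearly radial wall at 22-24° from r≈0.42 outwards, with its top at about z=0.44. I'll raise the arm above it and then swing over.

Emit:
{"fn": "move_arm", "kwargs": {
  "steps": [
    [[0,-1,-3.2,0,0,0],[0,-1.5,-3.2,0,0,0],[0,-1.5,-3.2,0,0,0],[0,-1.5,-3.2,0,0,0],[0,-1.5,-3.2,0,0,0],[0,-1.5,-3.2,0,0,0],[0,-1.5,-3.2,0,0,0],[0,-1.5,-3.2,0,0,0],[0,-1.5,-3.2,0,0,0],[0,-1.5,-3.2,0,0,0]]
  ],
  "claw": 0
}}

```text
t: 1.15
eef_pos: [0.1676, 0.4754, 0.5525]
orientation: [0.0, 0.169, 0.986, -0.0]
ft_force: [0.6, 0.5, -0.3]
finger_gap: 0.002
```

Emit:
{"fn": "move_arm", "kwargs": {
  "steps": [
    [[-4.3,-0.2,0,0,0,0.085],[-4.3,-0.2,0,0,0,0.085],[-4.3,-0.2,0,0,0,0.085],[-4.3,-0.2,0,0,0,0.085],[-4.3,-0.2,0,0,0,0.085],[-4.3,-0.2,0,0,0,0.085],[-4.3,-0.2,0,0,0,0.085],[-4.3,-0.2,0,0,0,0.085],[-4.3,-0.2,0,0,0,0.085],[-4.3,-0.2,0,0,0,0.085]]
  ]
}}

```text
t: 2.15
eef_pos: [0.4692, 0.1846, 0.5508]
orientation: [-0.0, 0.561, 0.828, -0.0]
ft_force: [0.6, 1.0, 1.1]
finger_gap: 0.001
```

Emit:
{"fn": "move_arm", "kwargs": {
  "steps": [
    [[-4.3,-0.2,0,0,0,0.085],[-4.3,-0.2,0,0,0,0.085],[-4.3,-0.2,0,0,0,0.085],[-4.3,-0.2,0,0,0,0.085],[-4.3,-0.2,0,0,0,0.085],[-4.3,-0.2,0,0,0,0.085],[-4.3,-0.2,0,0,0,0.085],[-4.3,-0.2,0,0,0,0.085],[-4.3,-0.2,0,0,0,0.085],[0,0,0,0,0,0.085]]
  ]
}}

```text
t: 3.15
eef_pos: [0.463, -0.1991, 0.5521]
orientation: [0.001, 0.856, 0.517, -0.0]
ft_force: [-0.0, -0.0, 1.4]
finger_gap: -0.002
```

Emit:
{"fn": "move_arm", "kwargs": {
  "steps": [
    [[0,0,4,0,0,0.126],[0,0,4,0,0,0.126],[0,0,4,0,0,0.126],[0,0,4,0,0,0.126],[0,0,4,0,0,0.126],[0,0,4,0,0,0.126],[0,0,4,0,0,0.126],[0,0,4,0,0,0.126],[0,0,2,0,0,0],[0,0,0,0,0,0]]
  ]
}}

```text
t: 4.15
eef_pos: [0.4644, -0.1912, 0.2082]
orientation: [-0.001, 0.999, 0.047, -0.003]
ft_force: [0.1, -0.6, -0.5]
finger_gap: -0.003
```

```bash
cat >> h.py <<'E'
def go(s,p):
    r=R.from_quat(np.r_[s['orientation'][1:],s['orientation'][0]])
    m=r.as_matrix();print('heading y',np.degrees(np.arctan2(m[1,1],m[0,1])),'axes',m.round(3).tolist(),'pos',s['eef_pos'].round(4),'F',s['ft_force'].round(2),'shift cm',(m.T@(np.array(p)-s['eef_pos'])*100).round(2))
E
python3 - <<'E'
from bench import arm
from h import *
go(arm.sense(),[.508,-.23,.06])
E
```

```text
heading y -84.56878489581453 axes [[0.995, 0.095, -0.006], [0.095, -0.996, 0.001], [-0.006, -0.002, -1.0]] pos [ 0.4644 -0.1912  0.2082] F [ 0.1  -0.64 -0.46] shift cm [ 4.07  4.3  14.78]
```

Emit:
{"fn": "move_arm", "kwargs": {
  "steps": [
    [[1.4,1.5,0,0,0,0.01],[1.4,1.5,2,0,0,0],[1.3,1.3,3,0,0,0],[0,0,3,0,0,0],[0,0,3,0,0,0],[0,0,3,0,0,0],[0,0,2.5,0,0,0],[0,0,2,0,0,0],[0,0,1.3,0,0,0],[0,0,0,0,0,0]]
  ]
}}

```text
t: 5.15
eef_pos: [0.5112, -0.2308, 0.0126]
orientation: [-0.0, 0.999, 0.043, -0.001]
ft_force: [-0.7, 0.9, 0.8]
finger_gap: -0.0
```

```bash
python3 - <<'E'
from bench import arm,eyes
from h import *
import cv2
go(arm.sense(),[.506,-.21,.006])
d=eyes.get_image('top');pickle.dump(d,open('t2.pkl','wb'))
s=eyes.get_image('scene')
a=cv2.resize(d['image'][222:342,240:440],(800,480),interpolation=cv2.INTER_CUBIC);b=s['image'][200:330,220:380]
cv2.imwrite('pics/t2.png',a[:,:,::-1])
cv2.imwrite('pics/s2.png',cv2.resize(b,None,fx=4,fy=4,interpolation=cv2.INTER_CUBIC)[:,:,::-1])
E
```

```text
heading y -85.09751786904755 axes [[0.996, 0.085, -0.002], [0.085, -0.996, 0.0], [-0.002, -0.001, -1.0]] pos [ 0.5112 -0.2308  0.0126] F [-0.74  0.95  0.83] shift cm [-0.34 -2.11  0.67]
```

View pics/s2.png

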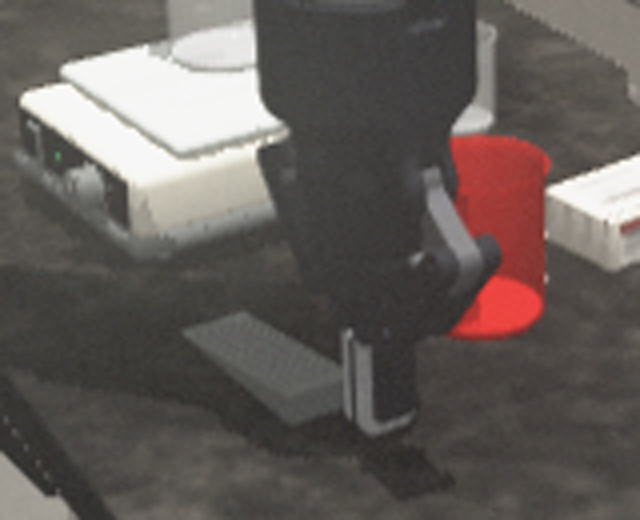

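The view shows the closed fingertip at about crop (385,425) and the shim heel's near bottom corner at (292,425). I'll project my numbers into this picture to check the lateral alignment.

```bash
python3 - <<'E'
from h import *
s=pickle.load(open('scene.pkl','rb'))
q=np.array([.5021,-.1509]);a=1.6514;c,n=np.cos(a),np.sin(a)
f=lambda p:np.array([(p[0]-220)*4,(p[1]-200)*4]).round()
for x,y,z in[(-.045,.015,0),(-.045,-.015,0),(-.045,.015,.013),(.045,.015,0),(.045,-.015,0)]:
    print(x,y,z,f(pix(s,[q[0]+c*x-n*y,q[1]+n*x+c*y,z])))
print('tcp',f(pix(s,[.5112,-.2308,.0126])))
for dx in(-.011,.011):
  for dy in (-.0145,.0145):print(dx,dy,f(pix(s,[.5112+dx,-.2308+dy,.0126])))
E
```

```text
-0.045 0.015 0 [287. 429.]
-0.045 -0.015 0 [354. 405.]
-0.045 0.015 0.013 [285. 399.]
0.045 0.015 0 [177. 336.]
0.045 -0.015 0 [241. 316.]
tcp [375. 425.]
-0.011 -0.0145 [366. 451.]
-0.011 0.0145 [330. 416.]
0.011 -0.0145 [420. 435.]
0.011 0.0145 [383. 400.]
```

View pics/t2.png

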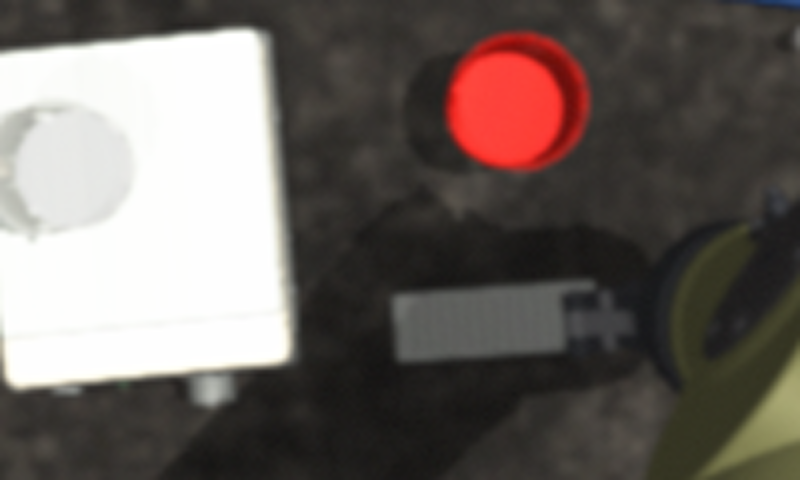

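The alignment is good: in the top view the shim axis and the fingers both lie at row ≈318, and the projected corners match the picture within a few px. I'll push along world +y, which brings the shim axis onto the stud.

Emit:
{"fn": "move_arm", "kwargs": {
  "steps": [
    [[-0.3,0,0.6,0,0,0],[0,0,0,0,0,0],[0.08,-1,0,0,0,0],[0.08,-1,0,0,0,0],[0.07,-0.8,0,0,0,0],[0.07,-0.8,0,0,0,0],[0.07,-0.8,0,0,0,0],[0.07,-0.8,0,0,0,0],[0.07,-0.8,0,0,0,0],[0,0,0,0,0,0]]
  ]
}}

```text
t: 6.25
eef_pos: [0.5085, -0.1695, 0.0072]
orientation: [-0.0, 0.999, 0.043, -0.0]
ft_force: [0.3, 0.4, 0.8]
finger_gap: -0.005
```

```bash
python3 - <<'E'
from bench import arm,eyes
from h import *
import cv2
go(arm.sense(),[.506,-.125,.006])
d=eyes.get_image('top');pickle.dump(d,open('t3.pkl','wb'))
cv2.imwrite('pics/t3.png',cv2.resize(d['image'][240:340,250:400],(800,533),interpolation=cv2.INTER_CUBIC)[:,:,::-1])
E
```

```text
heading y -85.02703277290155 axes [[0.996, 0.087, -0.0], [0.087, -0.996, 0.001], [-0.0, -0.001, -1.0]] pos [ 0.5085 -0.1695  0.0072] F [0.35 0.37 0.81] shift cm [ 0.13 -4.46  0.12]
```

View pics/t3.png

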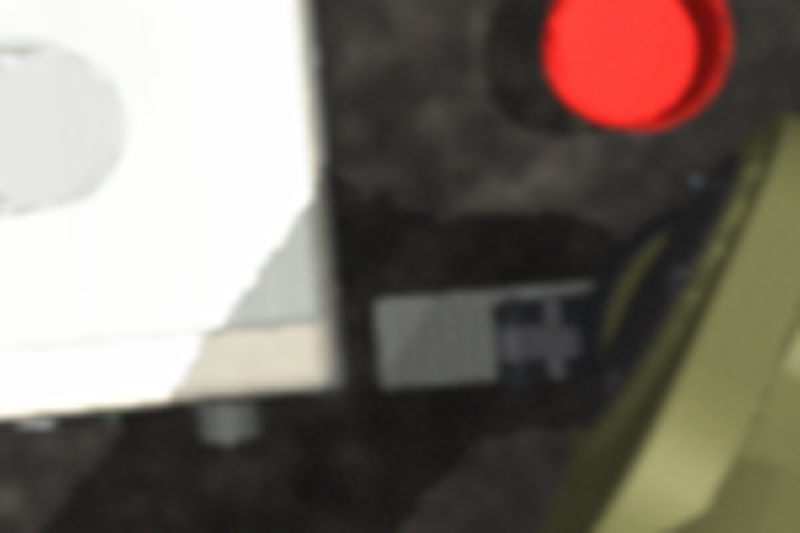

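The toe edge is at crop (376,297)-(381,388), so the toe is at x≈0.4985, y≈-0.073. It runs straight and needs about 53 mm more. I'll go 40 mm, then slow down.

Emit:
{"fn": "move_arm", "kwargs": {
  "steps": [
    [[0.04,-0.5,0,0,0,0],[0.04,-0.5,0,0,0,0],[0.04,-0.5,0,0,0,0],[0.04,-0.5,0,0,0,0],[0.04,-0.5,0,0,0,0],[0.04,-0.5,0,0,0,0],[0.04,-0.5,0,0,0,0],[0.04,-0.5,0,0,0,0],[0,0,0,0,0,0],[0,0,0,0,0,0]]
  ]
}}

```text
t: 7.3
eef_pos: [0.5083, -0.1309, 0.0074]
orientation: [-0.0, 0.999, 0.043, 0.0]
ft_force: [-0.2, 0.0, -0.2]
finger_gap: -0.0
```

Emit:
{"fn": "move_arm", "kwargs": {
  "steps": [
    [[0.01,-0.1,0,0,0,0],[0.01,-0.1,0,0,0,0],[0.01,-0.1,0,0,0,0],[0.01,-0.1,0,0,0,0],[0.01,-0.1,0,0,0,0],[0.01,-0.1,0,0,0,0],[0.01,-0.1,0,0,0,0],[0,0,0,0,0,0],[0,0,0,0,0,0],[0,0,0,0,0,0]]
  ]
}}

```text
t: 8.3
eef_pos: [0.5083, -0.124, 0.0073]
orientation: [-0.0, 0.999, 0.042, 0.0]
ft_force: [0.1, 0.0, 0.8]
finger_gap: 0.001
```

```bash
python3 - <<'E'
from bench import arm
from h import *
for i in range(1):go(arm.sense(),[.508,-.116,.006])
E
```

```text
heading y -85.14228361067678 axes [[0.996, 0.085, 0.0], [0.085, -0.996, 0.0], [0.0, -0.0, -1.0]] pos [ 0.5083 -0.124   0.0073] F [0.07 0.04 0.82] shift cm [ 0.04 -0.8   0.13]
```

Emit:
{"fn": "move_arm", "kwargs": {
  "steps": [
    [[0.01,-0.1,0,0,0,0],[0.01,-0.1,0,0,0,0],[0.01,-0.1,0,0,0,0],[0.01,-0.1,0,0,0,0],[0.01,-0.1,0,0,0,0],[0,0,0,0,0,0],[0,0,0,0,0,0],[0,0,0,0,0,0],[0,0,0,0,0,0],[0,0,0,0,0,0]]
  ]
}}

```text
t: 9.3
eef_pos: [0.5084, -0.1191, 0.0073]
orientation: [-0.0, 0.999, 0.042, 0.0]
ft_force: [0.6, 0.5, 0.4]
finger_gap: -0.001
```

Emit:
{"fn": "move_arm", "kwargs": {
  "steps": [
    [[0.01,-0.1,0,0,0,0],[0.01,-0.1,0,0,0,0],[0,0,0,0,0,0],[0,0,0,0,0,0],[0,0,0,0,0,0],[0,0,0,0,0,0],[0,0,0,0,0,0],[0,0,0,0,0,0],[0,0,0,0,0,0],[0,0,0,0,0,0]]
  ]
}}

```text
t: 10.3
eef_pos: [0.5084, -0.117, 0.0073]
orientation: [-0.0, 0.999, 0.042, 0.0]
ft_force: [-0.2, -0.7, -0.5]
finger_gap: -0.004
```

Emit:
{"fn": "move_arm", "kwargs": {
  "steps": [
    [[0,0,0,0,0,0],[0,0,0,0,0,0],[0,0,0,0,0,0],[0,0,0,0,0,0],[0,0,0,0,0,0],[0,0,0,0,0,0],[0,-0.05,0,0,0,0],[0,-0.05,0,0,0,0],[0.01,-0.05,0,0,0,0],[0.01,-0.05,0,0,0,0]]
  ]
}}

```text
t: 11.3
eef_pos: [0.5084, -0.115, 0.0073]
orientation: [-0.0, 0.999, 0.042, 0.0]
ft_force: [-0.7, -1.1, 0.7]
finger_gap: 0.0
```

```bash
python3 - <<'E'
from bench import arm,eyes
from h import *
import cv2
go(arm.sense(),[.508,-.116,.006])
d=eyes.get_image('top')
go(arm.sense(),[.508,-.116,.006])
s=eyes.get_image('scene')
go(arm.sense(),[.508,-.116,.006])
a=cv2.resize(d['image'][250:330,270:370],(640,512),interpolation=cv2.INTER_CUBIC)
b=cv2.resize(s['image'][220:300,220:345],(800,512),interpolation=cv2.INTER_CUBIC)
cv2.imwrite('pics/t4.png',a[:,:,::-1]);cv2.imwrite('pics/s4.png',b[:,:,::-1])
E
```

```text
heading y -85.14144997907178 axes [[0.996, 0.085, 0.0], [0.085, -0.996, 0.0], [0.0, -0.0, -1.0]] pos [ 0.5084 -0.115   0.0073] F [-0.74 -1.13  0.65] shift cm [-0.05  0.1   0.13]
heading y -85.12834071831399 axes [[0.996, 0.085, 0.0], [0.085, -0.996, 0.0], [0.0, -0.0, -1.0]] pos [ 0.5085 -0.1149  0.0073] F [ 0.  -0.9 -0.5] shift cm [-0.06  0.11  0.13]
heading y -85.13178088251374 axes [[0.996, 0.085, 0.0], [0.085, -0.996, 0.0], [0.0, -0.0, -1.0]] pos [ 0.5085 -0.1149  0.0074] F [ 0.03  0.62 -1.04] shift cm [-0.06  0.1   0.14]
```

View pics/t4.png

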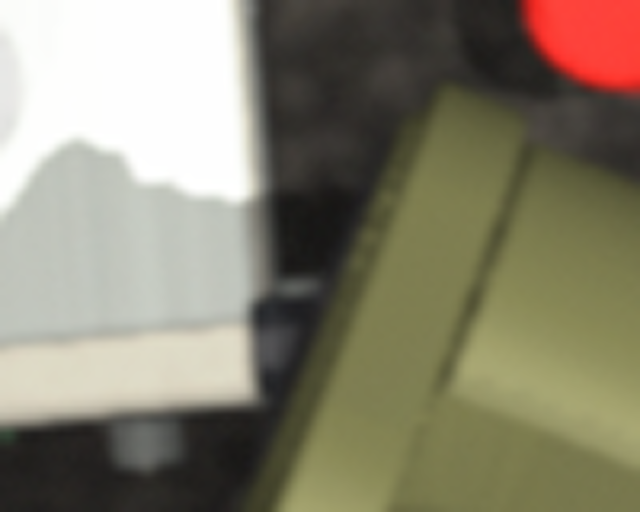

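The top view shows the gripper's knuckle at crop (255-320,290-400), very near the stirrer's right edge (x≈262). I'll check that from the side.

View pics/s4.png

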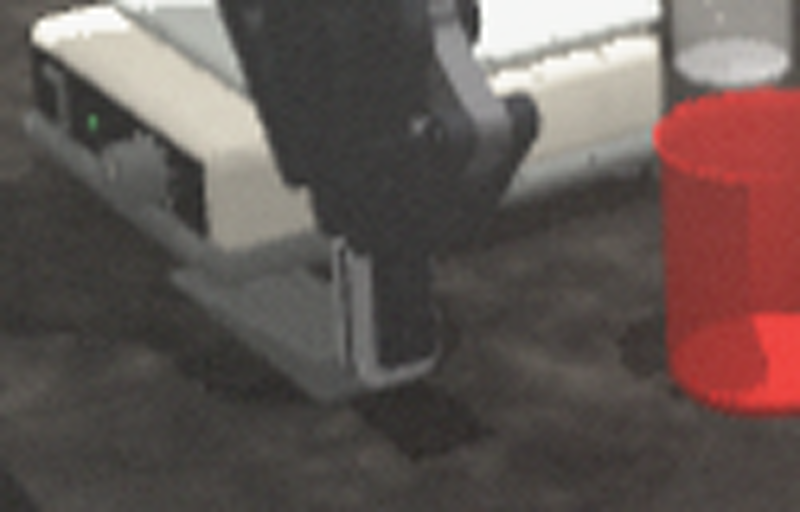

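```bash
python3 - <<'E'
from h import *
s=pickle.load(open('scene.pkl','rb'))
P=lambda u,v:(220+u/6.4,220+v/6.4)
for n,u,v,z in[('left end of shim edge',172,275,.0015),('heel corner bottom',330,400,0),('fingertip L',358,385,.0073),('fingertip R',440,355,.0073)]:print(n,world(s,*P(u,v),z))
o=np.array(s['origin'])
for n,u,v in[('knuckR',540,120),('knuckR low',510,190),('knuckL low',290,185),('L low2',315,230),('fing top L',335,240)]:
    a,b=P(u,v);r=rot(s)@[(a-s['cx'])/s['fx'],(b-s['cy'])/s['fy'],1]
    for x in (.498,.518):
        p=o+r*(x-o[0])/r[0];print(n,p.round(3))
E
```

```text
left end of shim edge [ 0.48610954 -0.0214716   0.0015    ]
heel corner bottom [ 0.49582348 -0.10876232  0.        ]
fingertip L [ 0.5001579  -0.11784176  0.0073    ]
fingertip R [ 0.52507712 -0.11370008  0.0073    ]
knuckR [ 0.498 -0.237  0.126]
knuckR [ 0.518 -0.195  0.106]
knuckR low [ 0.498 -0.22   0.103]
knuckR low [ 0.518 -0.177  0.081]
knuckL low [ 0.498 -0.086  0.051]
knuckL low [ 0.518 -0.034  0.026]
L low2 [ 0.498 -0.101  0.045]
L low2 [ 0.518 -0.05   0.019]
fing top L [ 0.498 -0.114  0.047]
fing top L [ 0.518 -0.064  0.022]
```

The shim toe measures at about y=-0.021, so the stud sits near shim x≈19 mm, right at contact. I'll advance 2 mm at a time and average the noisy force.

Emit:
{"fn": "move_arm", "kwargs": {
  "steps": [
    [[0,-0.05,0,0,0,0],[0,-0.05,0,0,0,0],[0.01,-0.05,0,0,0,0],[0.01,-0.05,0,0,0,0],[0,0,0,0,0,0],[0,0,0,0,0,0],[0,0,0,0,0,0],[0,0,0,0,0,0],[0,0,0,0,0,0],[0,0,0,0,0,0]]
  ]
}}

```text
t: 12.4
eef_pos: [0.5085, -0.1131, 0.0074]
orientation: [0.0, 0.999, 0.042, 0.0]
ft_force: [0.8, -1.4, -0.5]
finger_gap: -0.002
```

```bash
cat > f.py <<'E'
from bench import arm,eyes
import numpy as np
F=[]
for i in range(10):
    s=arm.sense();F.append(s['ft_force']);d=eyes.get_image('scene')
print(s['t'],np.mean(F,0).round(2),np.std(F,0).round(2),s['eef_pos'].round(4))
E
python3 f.py
```

```text
12.85 [ 0.08 -1.88 -0.81] [0.42 0.56 0.56] [ 0.5085 -0.1131  0.0073]
```

Contact has built to about 1.9 N. I'll add 1.5 mm.

Emit:
{"fn": "move_arm", "kwargs": {
  "steps": [
    [[0,-0.05,0,0,0,0],[0,-0.05,0,0,0,0],[0.01,-0.05,0,0,0,0],[0,0,0,0,0,0],[0,0,0,0,0,0],[0,0,0,0,0,0],[0,0,0,0,0,0],[0,0,0,0,0,0],[0,0,0,0,0,0],[0,0,0,0,0,0]]
  ]
}}

```text
t: 13.9
eef_pos: [0.5084, -0.1115, 0.0073]
orientation: [-0.0, 0.999, 0.042, 0.0]
ft_force: [0.7, -3.1, -0.1]
finger_gap: -0.002
```

```bash
python3 f.py
```

```text
14.35 [ 0.37 -3.24 -0.89] [0.61 0.44 0.52] [ 0.5084 -0.1115  0.0073]
```

At 3.2 N it is wedged tight. I'll back straight off, rise, and go over the press spot.

Emit:
{"fn": "move_arm", "kwargs": {
  "steps": [
    [[0,0.5,0,0,0,0],[0,1.5,0,0,0,0],[0,2,0,0,0,0],[0,0,-2,0,0,0],[0,0,-3,0,0,0],[0,0,-3,0,0,0],[0,0,-3,0,0,0],[0,0,-1,0,0,0],[0,0,0,0,0,0],[0,0,0,0,0,0]]
  ]
}}

```text
t: 15.4
eef_pos: [0.5112, -0.1506, 0.1262]
orientation: [-0.001, 0.999, 0.043, -0.001]
ft_force: [-0.4, -0.0, -0.1]
finger_gap: -0.002
```

```bash
python3 - <<'E'
from bench import arm,eyes
from h import *
import cv2
go(arm.sense(),[.512,-.048,.085])
s=eyes.get_image('scene');d=eyes.get_image('top')
b=cv2.resize(s['image'][180:300,220:380],(800,600),interpolation=cv2.INTER_CUBIC)
cv2.imwrite('pics/s5.png',b[:,:,::-1]);cv2.imwrite('pics/t5.png',cv2.resize(d['image'][222:327,225:400],None,fx=4.5,fy=4.5,interpolation=cv2.INTER_CUBIC)[:,:,::-1])
E
```

```text
heading y -85.10758532963034 axes [[0.996, 0.085, -0.001], [0.085, -0.996, 0.001], [-0.001, -0.001, -1.0]] pos [ 0.5112 -0.1506  0.1262] F [-0.43 -0.02 -0.06] shift cm [  0.96 -10.21   4.13]
```

View pics/s5.png

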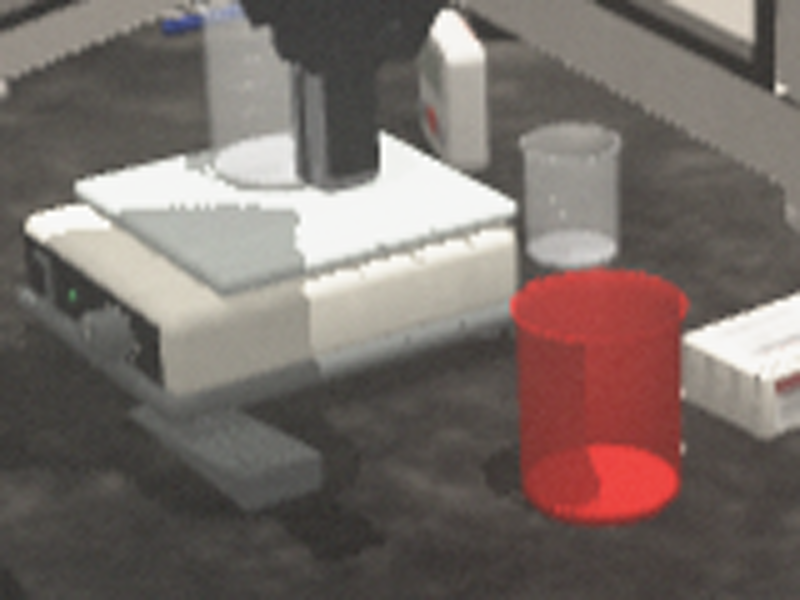

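The shim lies in under the front right corner with its heel at crop (250-320,455-510). The stirrer looks level and the beaker is in place. Now over the press spot.

Emit:
{"fn": "move_arm", "kwargs": {
  "steps": [
    [[0.2,-2,0,0,0,0],[0.2,-2,0,0,0,0],[0.2,-2,0,0,0,0],[0.2,-2,0,0,0,0],[0.15,-2.2,0,0,0,0],[0,0,2,0,0,0],[0,0,2.1,0,0,0],[0,0,1,0,0,0],[0,0,0.7,0,0,0],[0,0,0,0,0,0]]
  ]
}}

```text
t: 16.5
eef_pos: [0.5118, -0.0492, 0.0683]
orientation: [0.0, 0.999, 0.042, -0.001]
ft_force: [-0.2, -0.5, -0.2]
finger_gap: 0.001
```

Emit:
{"fn": "move_arm", "kwargs": {
  "steps": [
    [[0,0,0.1,0,0,0],[0,0,0.1,0,0,0],[0,0,0.1,0,0,0],[0,0,0.1,0,0,0],[0,0,0.1,0,0,0],[0,0,0.1,0,0,0],[0,0,0.1,0,0,0],[0,0,0.1,0,0,0],[0,0,0,0,0,0],[0,0,0,0,0,0]]
  ]
}}

```text
t: 17.5
eef_pos: [0.5126, -0.0489, 0.0613]
orientation: [-0.0, 0.999, 0.042, -0.0]
ft_force: [-0.7, 0.0, -0.3]
finger_gap: -0.003
```

Emit:
{"fn": "move_arm", "kwargs": {
  "steps": [
    [[0,0,0.05,0,0,0],[0,0,0.05,0,0,0],[0,0,0.05,0,0,0],[0,0,0.05,0,0,0],[0,0,0.05,0,0,0],[0,0,0.05,0,0,0],[0,0,0,0,0,0],[0,0,0,0,0,0],[0,0,0,0,0,0],[0,0,0,0,0,0]]
  ]
}}

```text
t: 18.5
eef_pos: [0.5126, -0.049, 0.0591]
orientation: [-0.0, 0.999, 0.042, -0.0]
ft_force: [-2.6, 0.5, 7.4]
finger_gap: -0.001
```

Contact is at z=0.059 with 7.4 N. I'll press a little firmer and hold.

Emit:
{"fn": "move_arm", "kwargs": {
  "steps": [
    [[0,0,0.03,0,0,0],[0,0,0.03,0,0,0],[0,0,0,0,0,0],[0,0,0,0,0,0],[0,0,0,0,0,0],[0,0,0,0,0,0],[0,0,0,0,0,0],[0,0,0,0,0,0],[0,0,0,0,0,0],[0,0,0,0,0,0]]
  ]
}}

```text
t: 19.5
eef_pos: [0.5126, -0.049, 0.059]
orientation: [-0.001, 0.999, 0.042, -0.0]
ft_force: [-3.8, 0.2, 11.5]
finger_gap: 0.004
```

```bash
python3 f.py
```

```text
19.95 [-4.64  0.27 11.79] [0.42 0.23 0.56] [ 0.5126 -0.0489  0.059 ]
```

It held at 11.8 N and sank only 0.1 mm, so there is no rocking. Now I'll lift straight off.

Emit:
{"fn": "move_arm", "kwargs": {
  "steps": [
    [[0,0,-0.1,0,0,0],[0,0,-0.1,0,0,0],[0,0,-0.5,0,0,0],[0,0,-2,0,0,0],[0,0,-4,0,0,0],[0,0,-4,0,0,0],[0,0,-4,0,0,0],[0,0,-4,0,0,0],[0,0,0,0,0,0],[0,0,0,0,0,0]]
  ]
}}

```text
t: 21.0
eef_pos: [0.5131, -0.049, 0.2456]
orientation: [-0.0, 0.999, 0.042, 0.001]
ft_force: [0.1, -0.1, 0.2]
finger_gap: -0.001
```

```bash
python3 - <<'E'
from bench import arm,eyes
import cv2
s=eyes.get_image('scene');print(arm.sense()['ft_force'],arm.sense()['eef_pos'])
b=cv2.resize(s['image'][160:320,220:430],(788,600),interpolation=cv2.INTER_CUBIC)
cv2.imwrite('pics/s6.png',b[:,:,::-1])
E
```

```text
[ 0.33902664 -0.60051769 -0.86825428] [ 0.5123141  -0.04887292  0.24428881]
```

View pics/s6.png

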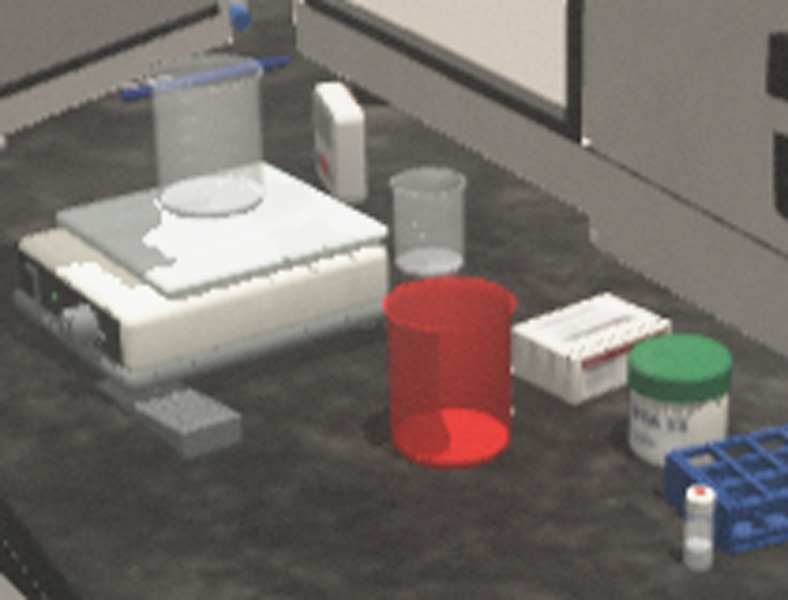

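The shim is wedged under the front right corner with its heel at crop (160-240,390-455). The beaker is on the plate at (210,190), and the jar, carton and vial have not moved. Handing in.

```bash
python3 -c "
from bench import arm
print(arm.sign_off())"
```

```text
the job is handed in; nothing more can be done
None
```

The shim is wedged under the bare front right foot, the corner passed the press test, and I have handed the job in; no verdict was reported.

- **Wedging:** I slid the shim along the bench, thin end first, from the stirrer's right, with the closed fingers against its heel. I stopped when the push had climbed to about 3.2 N, within the expected 2 to 3.5 N.
- **Press test:** I pressed down on the corner with about 11.8 N for over a second. The fingers sank only 0.1 mm between 7 N and 12 N, so it no longer rocks. A sideways force of about 4.6 N showed up while pressing, but the fingers did not shift.
- **Final state:** I lifted off at about t = 21 s. The last picture shows the shim in place, the stirrer looking level, the beaker on the plate, and the jar, carton and vial where they were.

I did not measure the tilt of the stirrer or the force on the shim directly. Both are inferred from the pictures and the wrist force, which is noisy by about 0.5 N. No check failed or disagreed.

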